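# Lock a tube rack on the bench shaker

## Task

Get the bench shaker ready to run: push the tube rack on its platform straight back until it sits square and fully home against the rear fence, then push the toggle clamp's lever over and down, past its dead point, until it snaps into lock and its rubber foot holds the rack down. Everything is pushed with the fingertips: do not lift or tip the rack, and leave the beaker, the bottle and the tip box where they stand.

Things in the scene. Friction and masses are not known exactly. Their poses are not given: they have to be found in the camera images.
- shaker: Fixed bench shaker: white body 150 x 228 mm, top 51 mm up, controls in front; on it an aluminium platform 134 mm deep (x -67 to +67), 244 mm wide, top 64 mm up. Origin under the platform's centre, at bench height; x to the shaker's rear (away from the robot, within 0.35 rad), y to its left. Rear fence 16 mm high, front face at x = +57; side stop 12 mm high by the rack's right end, 5 mm off; left and front open.
- rack_home (a point): Point on the platform's top (fixed to the shaker) where the rack's origin is when the rack is fully home, touching the rear fence: x = +18, y = +26, z = +64 mm in the shaker's frame.
- rack: Low blue tube rack with a few capped tubes, standing on the platform: 78 mm deep (x), 146 mm wide (y), 28 mm high, tubes up to 43 mm, 0.1 to 0.25 kg. Origin at the centre of its underside, axes along the shaker's. It starts 30 to 45 mm short of home and slides on the platform at a push of 1 to 2 N.
- clamp_pivot (a point): Fixed pivot of the clamp's arm. The clamp stands on a block at the right (-y) end of the platform; its arm and lever move in the upright plane through this point parallel to the shaker's y axis. The raised arm and spindle reach at most 175 mm above the bench, the lever 250 mm: mind the gripper's body when pushing the rack.
- handle_end (a point): Outer end of the lever's grip, on its axis; the grip is a straight bar 18 mm thick, 73 mm long from handle_root to here. It starts nearly upright, this point 0.25 m up, and closes by swinging to -y and down through 80 degrees, about a slowly drifting centre 55 mm beyond handle_root. Locked, it lies 5 degrees above level, 0.14 m up. Push the side that faces the rack, which becomes the upper side.
- handle_root (a point): Inner end of the same grip, on its axis, on the side of the clamp's pivots.
- clamp_link (a joint): Angle of the toggle link against the lever, rad: 0 at the start (open), growing as the lever is pushed over. The foot meets the rack near 1.5, the dead point is 2.11, the locked stop 2.27. Let go before the dead point the lever does not lock; past it it snaps on to the stop by itself. The push needed near the grip's end peaks at 3 to 5 N, between 1.6 and 1.9.
- clamp_foot: Rubber foot, 20 mm wide, on a sprung spindle at the end of the clamp's arm; origin at the middle of its underside. The arm starts raised; locked, the foot stands on the rack's top about 22 mm in from its right end and presses with about 25 N.
- beaker: small clear beaker, 74 mm wide, 90 mm tall; origin at the centre of its underside. A bystander.
- white_bottle: small white screw-cap bottle, 52 mm wide, 78 mm tall; origin at the centre of its underside. A bystander.
- tip_box: clear pipette tip box, 96 x 126 x 80 mm; origin at the centre of its underside. A bystander.

How it is judged (in metres and radians):
On the way, in this order (a step that is already met when the one before it is completed fails the run):
1. the rack is home against the rear fence (within 3 mm) while the clamp is still open (x of rack in the frame of shaker above 0.015 m and value of joint clamp_link below 1.2 rad), for 0.2 s.
2. the lever is past its dead point and the foot presses on the rack (value of joint clamp_link above 2.2 rad and contact force between clamp_foot and rack above 15 N), for 0.2 s.
At the end, for the whole second after the job is handed in: The rack lies flat, square (within 0.04 rad) and home, within 3 mm of the rear fence; the clamp lever rests at its locked stop, past the dead point (clamp_link above 2.2), and the rubber foot presses the rack down with more than 15 N (all of step 2 and x of rack in the frame of shaker between 0.015 and 0.021 m and angle between the x axis of rack and the x axis of shaker, either way round below 0.04 rad and angle between rack's own z axis and vertical below 0.05 rad and linear speed of rack below 0.01 m/s); the robot touches nothing.
It fails at once if the rack is lifted more than 12 mm or tipped more than 0.2 rad (z of rack in the frame of shaker above 0.0765 m or angle between rack's own z axis and vertical above 0.2 rad).
It fails at once if a bystander is moved more than 30 mm or knocked over (distance of any of beaker, white_bottle, tip_box from where it was at the start of the episode above 0.03 m or angle between any of beaker, white_bottle, tip_box's own z axis and vertical above 0.4 rad).
It also fails if it takes over 51 s, if anything falls off the work surface, if the arm or the gripper's body presses on something with over 40 N, if the wrist force passes 120 N, or if a joint passes its speed limit or range.

## Robot

A 6-joint arm with a two-finger parallel gripper is mounted at the origin on a cart in front of the work surface, level with it; the furniture and walls round the work are solid. World frame = base frame: x ahead of the robot, y to its left, z up, the work surface at z = 0. Lengths are in mm, angles in rad, forces in N, time in s.
With the tool pointing down it reaches from about 275 to 850 mm from the base axis. Payload 5.2 kg.
Tool frame: the origin (TCP) lies midway between the tips of the shut fingers; the grasp point (between the pads) lies 19 mm behind it (ctrl.grip_point_offset is the distance from the TCP to the grasp point, in mm); z points along the fingers, y is the direction in which the jaws open and shut (so a half turn about z gives the same grasp; the last joint's range is limited). The gripper opens to 85 mm and grips with 20 to 120 N. Pads are 22 mm wide; open, the fingers measure 114 mm over their backs; the gripper's body (76 mm by 85 mm) begins 54 mm behind the grasp point. The pads swing forward as they close: fully open they stand 13 mm farther back than shut.
Start: joints at [-1.379, 0.259, 1.535, -0, 1.348, -0.203], TCP at [211.564, -507.687, 231.31] pointing down, gripper open.
Joint ranges: [-3.14, 3.14], [-0.91, 2.08], [0.19, 2.58], [-1.22, 4.36], [0.22, 2.71], [-3.12, 3.12]. Speed limits (rad/s): [2.57, 2.57, 3.14, 3.14, 3.14, 3.14].

## Interface

Orientations are given as a unit quaternion [x, y, z, w].
In Python, from station import ctrl, optics, sign_off gives the robot as it stands.
- The arm moves only by the shell command python3 -m pendant 'ROWS' [OPENING] [FORCE]. ROWS is JSON, a list of rows, each an object with "translation": the shift along the tool's x, y, z in mm, a list of three; "spin": the turn about the tool's z in rad. A call has 1 to 12 rows; each row is the pose to reach, as a shift and turn from the pose commanded when the call began, along the tool's axes at that moment; what a row does not reach only later rows make up. A row lasts 1/12 s, in which the tool goes at most 41.7 mm and 7.16 degrees, less where a joint would pass 70% of its speed; a pose out of reach is approached as far as the arm can. A call with a gripper value outside its range is refused whole. OPENING is the finger opening in mm, from 0 to 85.4, set as the call begins (- or left out, the last holds). The fingers move at their own pace and stop on an object; FORCE is the grip in N (left out, the last holds). Time passes only in rows, so rows that repeat a pose let the fingers close. It gives the time, the measured TCP pose, the force and the opening at its end, in the units of the state.
- ctrl.state(): the state, without advancing time (a new reading comes with each control period).
- optics.read_camera(name): name is "scene" or "top"; returns a dict with "img" (400x640x3 uint8, blue, green, red), "fovy" (degrees; the focal length in pixels is half the picture's height over the tangent of half this angle, whatever the lens; pixels are square), "cx", "cy" (the principal point, pixels), "R" (3x3) and "t" (3): a world point X has camera coordinates R X + t. Camera axes: x right, y down, z forward; pixel columns grow to the right and rows downward; lengths in mm; the calibration is good to about 2 mm. A picture is of the moment at which its call begins. There is no depth.
- sign_off(): hands the job in, once; it reports no verdict.
Trained networks look in a picture, given as the dict that the camera call returned (one of the last four; its "shot" number tells which), for a name from the list of things; names that differ only in an ending like _2 or _b are one class to them, and where a whole thing is asked for, a point or a joint stands for the part that bears it (a point fixed in the world has none). Each returns a list of dicts, best first, with "confidence" (0 to 1); they miss things now and then, are a little off and sometimes report something else, mostly with a low value. They report only what shows in the picture. A call takes as long as a camera call.
- optics.silhouettes(picture, label): "region" (400x640 bool, what is visible of it) and "uv" ([column, row] in pixels, amid what is visible of it).
- optics.spot_point(picture, label): "uv" ([column, row] in pixels: a listed point, or the origin of a listed thing).
The state is a dict: "time": time; "q": joint angles; "qd": joint speeds; "tau": joint torques, N m; "ee_pos": TCP position; "tool_rot": TCP orientation; "ft_force": force on the tool from outside, world axes, zero at the start; "moment": the same for the moment, N m; "width": finger opening in mm.
Only numpy, scipy, OpenCV 4.12 (cv2) and the standard library are available. Lean on these libraries where they do the work, as an engineer would, in place of code of your own. Each camera call takes 0.05 s, during which the arm holds its last target.

## Working session

There is one attempt and no reset: what is moved stays moved. The work goes in short steps, Python scripts to look and compute and a shell command to move; the robot and the scene stay as the last step left them, time stands still between calls to the robot, and variables do not carry over. Pictures are saved under pics/ and viewed, and the job is handed in when it is done.

```bash
ls; mkdir -p pics; cat > h.py <<'E'
import numpy as np, cv2
from station import ctrl, optics
def K(p):
    h=p["img"].shape[0]; f=h/2/np.tan(np.radians(p["fovy"])/2); return f
def ray(p,uv):
    f=K(p); R=np.array(p["R"]);t=np.array(p["t"])
    d=R.T@np.array([(uv[0]-p["cx"])/f,(uv[1]-p["cy"])/f,1.]); return -R.T@t, d/np.linalg.norm(d)
def atz(p,uv,z):
    o,d=ray(p,uv); return o+d*(z-o[2])/d[2]
def proj(p,X):
    c=np.array(p["R"])@np.array(X,float)+np.array(p["t"]); f=K(p); return np.array([p["cx"]+f*c[0]/c[2],p["cy"]+f*c[1]/c[2]])
def tri(p1,u1,p2,u2):
    o1,d1=ray(p1,u1);o2,d2=ray(p2,u2)
    s=np.linalg.lstsq(np.c_[d1,-d2],o2-o1,rcond=None)[0]
    a=o1+s[0]*d1;b=o2+s[1]*d2; return (a+b)/2,np.linalg.norm(a-b)
E
python3 - <<'E'
from h import *
print({k:np.round(v,3).tolist() for k,v in ctrl.state().items()}, ctrl.grip_point_offset)
P={n:optics.read_camera(n) for n in("scene","top")}
for n,p in P.items():
    cv2.imwrite(f"pics/{n}0.png",p["img"]); o,_=ray(p,(p["cx"],p["cy"])); print(n,p["fovy"],p["cx"],p["cy"],o.round(),K(p))
for l in ["rack","rack_home","shaker","clamp_pivot","handle_end","handle_root","clamp_foot","beaker","white_bottle","tip_box"]:
    r={n:optics.spot_point(P[n],l) for n in P}
    for n in r: print(l,n,[(np.round(d["uv"],1).tolist(),round(d["confidence"],2)) for d in r[n]][:3])
    if r["scene"] and r["top"]:
        X,e=tri(P["scene"],r["scene"][0]["uv"],P["top"],r["top"][0]["uv"]); print("   ",X.round(1),e.round(1))
E
```

```text
pics
{'time': 0.0, 'q': [-1.379, 0.259, 1.536, 0.0, 1.348, -0.203], 'qd': [-0.001, -0.0, 0.001, 0.0, 0.0, -0.0], 'tau': [-0.0, -44.603, -29.057, -0.0, 0.012, 0.0], 'ee_pos': [211.458, -507.147, 230.485], 'tool_rot': [0.981, 0.196, 0.0, -0.001], 'ft_force': [-0.63, -0.836, -0.409], 'moment': [-0.013, 0.053, 0.002], 'width': 85.133} 18.700000000000003
scene 47.04399376288633 322.0846477798571 203.20628955927535 [-132.  264.  739.] 459.4860221952694
top 45.72443464514465 321.488088003016 200.40753704238747 [ 321.  381. 1231.] 474.33868483841127
rack scene [([346.0, 262.1], 0.93), ([260.6, 215.6], 0.66)]
rack top [([343.4, 232.7], 0.69)]
    [438.5 329.2  63.9] 3.3
rack_home scene [([353.4, 251.2], 0.65)]
rack_home top []
shaker scene [([363.3, 282.2], 0.56)]
shaker top [([352.5, 231.0], 0.64)]
    [450.6 298.   -6.4] 4.8
clamp_pivot scene [([400.1, 254.8], 0.61)]
clamp_pivot top [([384.0, 236.2], 0.83), ([257.9, 178.5], 0.16)]
    [424.2 234.  119.6] 2.0
handle_end scene [([429.5, 202.6], 0.67)]
handle_end top [([403.5, 229.6], 0.64)]
    [425.9 205.4 247.6] 10.7
handle_root scene [([419.0, 233.1], 0.96)]
handle_root top [([398.4, 234.2], 0.7)]
    [422.6 209.4 181. ] 3.2
clamp_foot scene [([379.1, 233.0], 0.41)]
clamp_foot top [([369.7, 224.0], 0.41)]
    [450.2 272.2 142.2] 4.3
beaker scene [([238.8, 285.6], 0.57)]
beaker top [([258.3, 255.1], 0.93), ([381.3, 234.1], 0.34)]
    [390.4 541.3   4.3] 7.2
white_bottle scene [([254.9, 265.7], 0.79)]
white_bottle top [([267.3, 226.8], 0.91)]
    [464.1 526.7 -17.6] 4.0
tip_box scene [([260.5, 218.5], 0.7)]
tip_box top [([255.9, 177.9], 0.83)]
    [595.6 554.6  -8.4] 1.9
```

View pics/scene0.png

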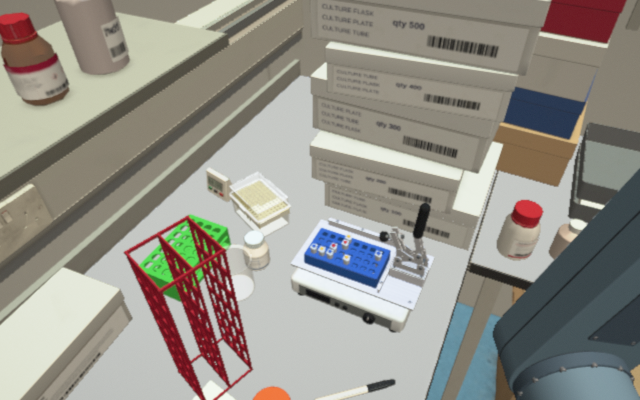

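View pics/top0.png

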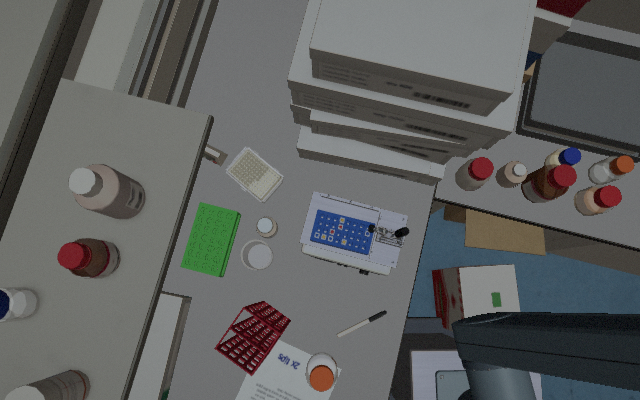

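```bash
python3 - <<'E'
import cv2
a=cv2.imread("pics/scene0.png")[170:330,220:470]; b=cv2.imread("pics/top0.png")[150:310,230:430]
cv2.imwrite("pics/sc.png",cv2.resize(a,None,fx=3.2,fy=3.2,interpolation=cv2.INTER_CUBIC));cv2.imwrite("pics/tc.png",cv2.resize(b,None,fx=3.7,fy=3.7,interpolation=cv2.INTER_CUBIC))
E
```

```text
(no output)
```

View pics/sc.png

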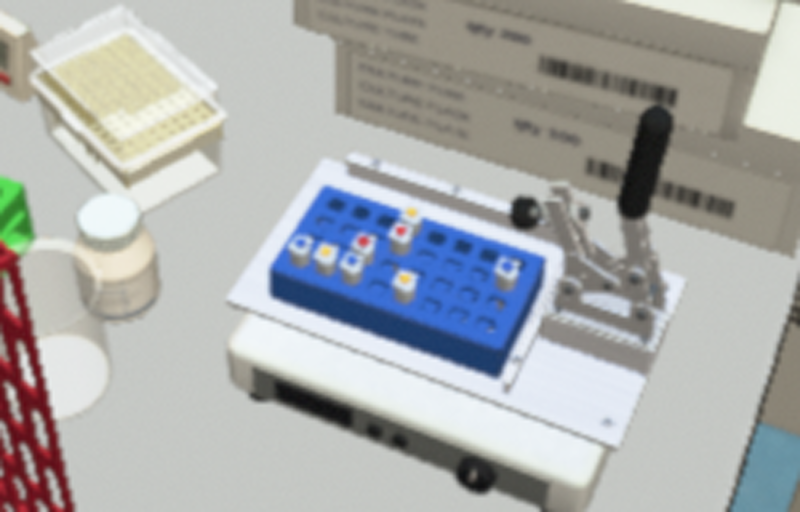

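View pics/tc.png

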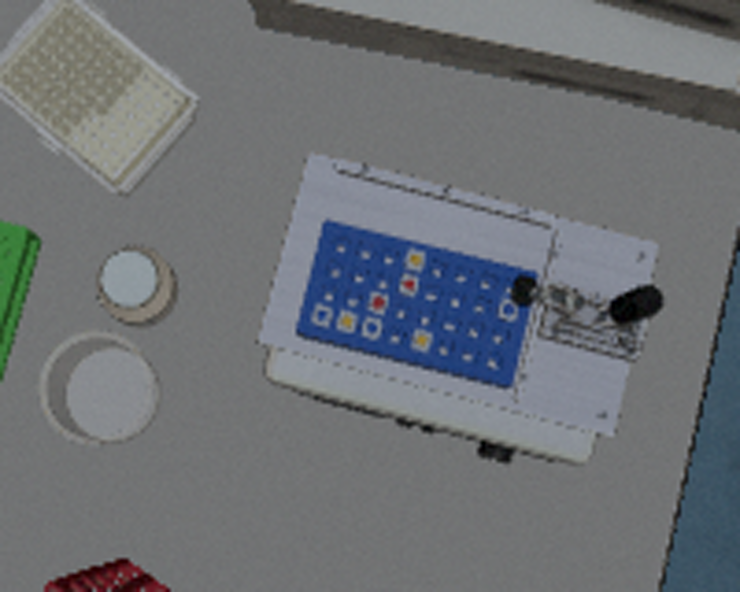

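The views show the blue rack on the platform. In the top view it spans columns 310–376 and rows 210–255. The black lever is nearly upright at about (403,230), and the beaker, bottle and tip box stand to the left. Next I'll fit the shaker and rack poses from the corners.

```bash
cat > fit.py <<'E'
from h import *
from scipy.optimize import least_squares
def fitrect(obs,corners,z,x0):
    # obs: list of (pic, uv list)
    def W(v):
        c,s=np.cos(v[2]),np.sin(v[2]); return [np.array([v[0]+c*a-s*b,v[1]+s*a+c*b,z]) for a,b in corners]
    def r(v):
        return np.concatenate([proj(p,X)-u for p,us in obs for X,u in zip(W(v),us) if u is not None])
    s=least_squares(r,x0,x_scale=[10,10,.1],loss="soft_l1"); return s.x,r(s.x).reshape(-1,2).round(1)
E
python3 - <<'E'
from fit import *
S=optics.read_camera("scene");T=optics.read_camera("top")
t=lambda *L:[(230+a/3.7-.4,150+b/3.7-.4) for a,b in L]; s=lambda *L:[(220+a/3.2-.4,170+b/3.2-.4) for a,b in L]
pc=[(67,122),(67,-122),(-67,122),(-67,-122)]
rc=[(39,73),(39,-73),(-39,73),(-39,-73)]
pt=t((310,155),(657,240),(262,345),(618,433)); ps=s((325,160),(685,275),(228,300),(620,445))
rt=t((322,222),(538,268),(298,335),(512,388)); rs=s((320,186),(545,257),(272,275),(503,350))
for nm,c,z,a,b in(("plat",pc,64,pt,ps),("rack",rc,92,rt,rs)):
    for o in([(T,a)],[(S,b)],[(T,a),(S,b)]):
        v,r=fitrect(o,c,z,[450,300,-.2]); print(nm,v.round(3),r.tolist())
E
```

```text
plat [ 4.48881e+02  3.00411e+02 -2.51000e-01] [[-0.4, -0.4], [1.1, -0.3], [-0.6, 0.2], [0.2, 0.4]]
plat [ 4.50051e+02  3.00159e+02 -2.61000e-01] [[-0.7, -0.9], [0.8, 0.2], [-0.7, -0.1], [0.4, 0.1]]
plat [ 4.49439e+02  3.00288e+02 -2.56000e-01] [[-0.2, -0.8], [1.3, -0.3], [-0.7, -0.2], [0.0, 0.4], [-1.0, -0.5], [0.6, 0.2], [-0.8, 0.4], [0.7, 0.2]]
rack [ 4.39066e+02  3.31336e+02 -2.35000e-01] [[-0.2, -0.5], [0.3, 0.5], [-1.0, 0.3], [0.7, -0.3]]
rack [ 4.38332e+02  3.30079e+02 -2.30000e-01] [[-0.1, -0.0], [0.6, -0.6], [-2.1, -0.4], [0.5, 0.8]]
rack [ 4.38734e+02  3.30539e+02 -2.31000e-01] [[0.1, -0.2], [0.6, 0.5], [-0.6, 0.6], [1.1, -0.3], [-0.2, -0.3], [0.4, -0.7], [-2.3, -0.6], [0.2, 0.6]]
```

The rack sits at about x' = -18, y' = +26.6 in the shaker frame, so it is about 36 mm short of home, and the shaker's yaw is about -0.25. Next I'll check the lever and the obstacles along the path.

```bash
cat >> h.py <<'E'
SH=np.array([449.4,300.3]); YAW=-.25
def w2s(X): 
    d=np.array(X[:2])-SH;c,s=np.cos(YAW),np.sin(YAW); return np.array([c*d[0]+s*d[1],-s*d[0]+c*d[1],X[2]])
def s2w(X):
    c,s=np.cos(YAW),np.sin(YAW); return np.array([SH[0]+c*X[0]-s*X[1],SH[1]+s*X[0]+c*X[1],X[2]])
def tool():
    from scipy.spatial.transform import Rotation as Ro
    st=ctrl.state(); return np.array(st["ee_pos"]),Ro.from_quat(st["tool_rot"]).as_matrix()
E
python3 - <<'E'
from h import *
S=optics.read_camera("scene");T=optics.read_camera("top")
for nm,a,b in(("end",(424.7,206),(403.5,230.5)),("root",(419,233.1),(398.4,234.2)),("knob/spindle top",(383.8,236),(370.8,228)),("foot",(379.1,233),(369.7,224))):
    X,e=tri(S,a,T,b); print(nm,X.round(1),e.round(1),w2s(X).round(1))
for l in("handle_end","handle_root","clamp_foot","clamp_pivot"):
  for n,p in(("s",S),("t",T)):
    print(l,n,[(np.round(d["uv"],1).tolist(),round(d["confidence"],2)) for d in optics.spot_point(p,l)])
for uv in((437,205),(640,240),(430,270),(443,184),(300,155)): print(uv,atz(T,uv,0).round(),atz(T,uv,150).round())
# predicted pixels of lever model
for x in(-8,0): print(x,[ (proj(p,s2w([x,-97,250])).round(1).tolist(),proj(p,s2w([x,-94,178])).round(1).tolist()) for p in(S,T)])
print(tool())
E
```

```text
end [424.5 208.2 241.4] 3.2 [ -1.4 -95.4 241.4]
root [422.6 209.4 181. ] 3.2 [ -3.4 -94.7 181. ]
knob/spindle top [441.1 266.7 144.5] 2.7 [  0.3 -34.6 144.5]
foot [450.2 272.2 142.2] 4.3 [  7.7 -27.  142.2]
handle_end s [([427.6, 202.3], 0.7)]
handle_end t [([406.0, 230.3], 0.44)]
handle_root s [([417.6, 234.3], 0.82), ([240.3, 286.2], 0.39)]
handle_root t [([268.8, 225.9], 0.47), ([396.8, 232.7], 0.43)]
clamp_foot s [([380.9, 234.5], 0.44)]
clamp_foot t [([367.9, 226.5], 0.62)]
clamp_pivot s [([401.2, 257.1], 0.83)]
clamp_pivot t [([339.9, 232.6], 0.22)]
(437, 205) [516.  77.  -0.] [492. 114. 150.]
(640, 240) [ 419. -444.    0.] [ 407. -344.  150.]
(430, 270) [347. 104.   0.] [344. 138. 150.]
(443, 184) [572.  59.   0.] [541.  98. 150.]
(300, 155) [655. 437.   0.] [614. 430. 150.]
-8 [([424.3, 204.9], [416.6, 236.1]), ([405.1, 233.3], [398.2, 236.2])]
0 [([425.7, 201.8], [417.9, 232.9]), ([405.9, 229.5], [398.9, 232.7])]
(array([ 211.56801125, -507.70904313,  231.31894988]), array([[ 9.23064105e-01,  3.84646147e-01, -1.26329751e-05],
       [ 3.84646146e-01, -9.23064104e-01, -4.56781418e-05],
       [-2.92309671e-05,  3.73046279e-05, -9.99999999e-01]]))
```

```bash
cat > go.py <<'E'
from h import *
def show(pts,frame="s"):
    p,R=tool()
    for X in pts:
        W=s2w(X) if frame=="s" else np.array(X); print(X,"world",W.round(),"shift",(R.T@(W-p)).round(1))
    h=np.arctan2(R[1,0],R[0,0]); print("heading",h.round(3),"spin to yaw",(h-YAW+np.pi)%(2*np.pi)-np.pi, "tool in shaker",w2s(p).round(1))
E
python3 - <<'E'
from go import *
show([(260,-300,310),(330,-50,310),(360,150,310)],"w"); show([(-90,45,300),(-85,45,64)])
E
```

```text
(260, -300, 310) world [ 260 -300  310] shift [ 124.6 -173.1  -78.7]
(330, -50, 310) world [330 -50 310] shift [ 285.4 -376.9  -78.7]
(360, 150, 310) world [360 150 310] shift [ 390.  -550.   -78.7]
heading 0.395 spin to yaw 0.6448244445940081 tool in shaker [ -30.5 -841.7  231.3]
(-90, 45, 300) world [373. 366. 300.] shift [ 485.4 -744.4  -68.7]
(-85, 45, 64) world [378. 365.  64.] shift [ 489.5 -741.4  167.3]
heading 0.395 spin to yaw 0.6448244445940081 tool in shaker [ -30.5 -841.7  231.3]
```

```bash
python3 -m pendant '[{"translation":[0,0,-40],"spin":0},{"translation":[25,-35,-79],"spin":0.1},{"translation":[50,-68,-79],"spin":0.2},{"translation":[75,-102,-79],"spin":0.3},{"translation":[100,-135,-79],"spin":0.4},{"translation":[125,-168,-79],"spin":0.5},{"translation":[150,-200,-79],"spin":0.6},{"translation":[176,-232,-79],"spin":0.645},{"translation":[202,-264,-79],"spin":0.645},{"translation":[228,-296,-79],"spin":0.645},{"translation":[254,-328,-79],"spin":0.645},{"translation":[280,-360,-79],"spin":0.645}]' 70; python3 - <<'E'
from go import *
show([(330,-50,310),(360,150,310)],"w"); show([(-90,45,300),(-85,45,64)])
E
```

```text
time: 2.7
ee_pos: [328.8, -75.0, 310.7]
tool_rot: [0.992, -0.125, 0.001, 0.0]
ft_force: [1.9, -0.5, -0.2]
width: 69.9
(330, -50, 310) world [330 -50 310] shift [ -5.  -24.5   0.7]
(360, 150, 310) world [360 150 310] shift [ -25.6 -225.7    0.6]
heading -0.251 spin to yaw -0.0011544741813263037 tool in shaker [ -24.1 -393.5  310.7]
(-90, 45, 300) world [373. 366. 300.] shift [ -66.5 -438.4   10.4]
(-85, 45, 64) world [378. 365.  64.] shift [ -61.8 -438.5  246.4]
heading -0.251 spin to yaw -0.0011544741813263037 tool in shaker [ -24.1 -393.5  310.7]
```

```bash
python3 -m pendant '[{"translation":[-12,-40,0],"spin":0},{"translation":[-24,-78,0],"spin":0},{"translation":[-36,-116,0],"spin":0},{"translation":[-48,-155,0],"spin":0},{"translation":[-60,-194,0],"spin":0},{"translation":[-66,-235,0],"spin":0},{"translation":[-66,-276,0],"spin":0},{"translation":[-66,-317,0],"spin":0},{"translation":[-66,-358,0],"spin":0},{"translation":[-66,-398,0],"spin":0},{"translation":[-66,-438,0],"spin":0},{"translation":[-66,-438,30],"spin":0}]'; python3 - <<'E'
from go import *
show([(-85,45,64)]); print(ctrl.state()["ft_force"])
E
```

```text
time: 3.7
ee_pos: [377.6, 371.9, 285.1]
tool_rot: [0.992, -0.123, 0.005, -0.006]
ft_force: [0.4, -0.9, 0.5]
width: 69.8
(-85, 45, 64) world [378. 365.  64.] shift [  0.5   9.3 221. ]
heading -0.247 spin to yaw 0.0034739280706950204 tool in shaker [-87.3  51.6 285.1]
[ 0.40266163 -0.91639505  0.45561699]
```

```bash
python3 -m pendant '[{"translation":[0,3,40],"spin":0},{"translation":[0,3,80],"spin":0},{"translation":[0,3,120],"spin":0},{"translation":[0,3,155],"spin":0},{"translation":[0,3,180],"spin":0},{"translation":[0,3,180],"spin":0}]'; python3 - <<'E'
from go import *
show([(-85,45,64)])
for n in("scene","top"):
    p=optics.read_camera(n); im=p["img"]
    c=im[170:330,220:470] if n=="scene" else im[150:310,230:430]
    cv2.imwrite(f"pics/{n}1.png",cv2.resize(c,None,fx=3,fy=3,interpolation=cv2.INTER_CUBIC))
E
```

```text
time: 4.2
ee_pos: [369.1, 358.7, 95.1]
tool_rot: [0.992, -0.125, -0.004, 0.003]
ft_force: [-0.5, -0.2, 0.2]
width: 70.1
(-85, 45, 64) world [378. 365.  64.] shift [ 7.5 -8.5 31. ]
heading -0.25 spin to yaw -0.00028854219434970574 tool in shaker [-92.3  36.7  95.1]
```

View pics/scene1.png

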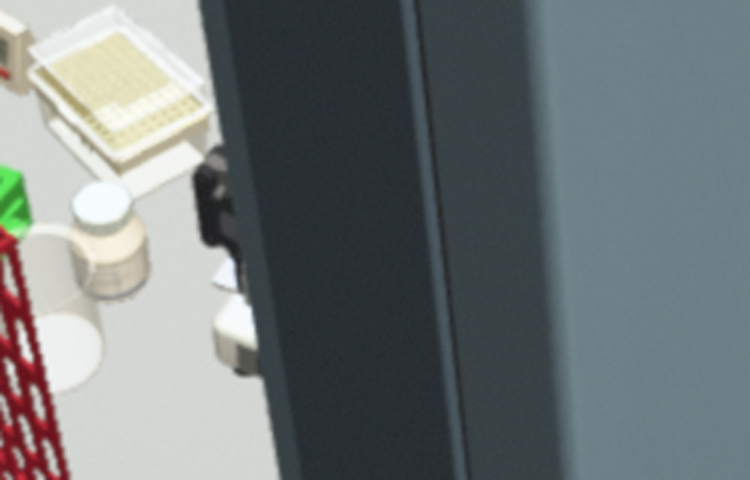

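View pics/top1.png

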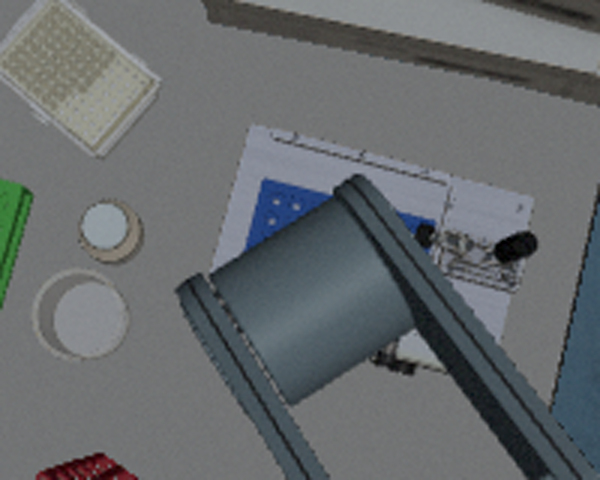

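```bash
python3 - <<'E'
from go import *
show([(-85,45,66)]); print(np.round(ctrl.state()["ft_force"],1))
E
```

```text
(-85, 45, 66) world [378. 365.  66.] shift [ 4.6 -5.4 34.2]
heading -0.25 spin to yaw -0.00020949253348501173 tool in shaker [-89.6  39.6 100.3]
[ 0.2 -0.4  0.3]
```

```bash
python3 -m pendant '[{"translation":[2,-3,12],"spin":0},{"translation":[5,-5,22],"spin":0},{"translation":[5,-5,30],"spin":0},{"translation":[5,-5,34],"spin":0},{"translation":[5,-5,34],"spin":0},{"translation":[5,-5,34],"spin":0}]'; python3 - <<'E'
from go import *
optics.read_camera("top")
show([(-32,45,66)]); print(np.round(ctrl.state()["ft_force"],1))
E
```

```text
time: 4.8
ee_pos: [378.6, 364.5, 66.2]
tool_rot: [0.992, -0.125, -0.0, 0.0]
ft_force: [-0.0, 0.2, 0.4]
width: 70.4
(-32, 45, 66) world [430. 352.  66.] shift [52.3 -0.1  0.5]
heading -0.25 spin to yaw -0.00018844385327776436 tool in shaker [-84.3  44.9  66.5]
[ 0.2  0.4 -0. ]
```

Now I push forward slowly. Contact is expected near x' = -68, and home near tool x' = -32.

```bash
python3 -m pendant '[{"translation":[4,0,0],"spin":0},{"translation":[7,0,0],"spin":0},{"translation":[10,0,0],"spin":0},{"translation":[12,0,0],"spin":0},{"translation":[14,0,0],"spin":0},{"translation":[16,0,0],"spin":0},{"translation":[18,0,0],"spin":0},{"translation":[20,0,0],"spin":0},{"translation":[22,0,0],"spin":0},{"translation":[24,0,0],"spin":0}]'; python3 - <<'E'
from go import *
show([(-32,45,66)]); print(np.round(ctrl.state()["ft_force"],1))
E
python3 -m pendant '[{"translation":[2,0,0],"spin":0},{"translation":[4,0,0],"spin":0},{"translation":[6,0,0],"spin":0},{"translation":[8,0,0],"spin":0},{"translation":[10,0,0],"spin":0},{"translation":[12,0,0],"spin":0},{"translation":[14,0,0],"spin":0}]'; python3 - <<'E'
from go import *
show([(-32,45,66)]); print(np.round(ctrl.state()["ft_force"],1))
for n in("top",):
    p=optics.read_camera(n); im=p["img"]
    c=im[150:310,230:430]
    cv2.imwrite(f"pics/{n}2.png",cv2.resize(c,None,fx=3,fy=3,interpolation=cv2.INTER_CUBIC))
E
```

```text
time: 5.68
ee_pos: [401.8, 358.6, 66.3]
tool_rot: [0.992, -0.125, -0.0, 0.0]
ft_force: [-1.7, 0.5, 0.3]
width: 69.7
(-32, 45, 66) world [430. 352.  66.] shift [28.5 -0.3  0.2]
heading -0.25 spin to yaw -0.00014952925608691103 tool in shaker [-60.5  44.7  66.3]
[-1.7  0.5  0.3]
time: 6.27
ee_pos: [415.7, 355.1, 66.3]
tool_rot: [0.992, -0.125, 0.0, 0.0]
ft_force: [-1.9, 0.5, -0.6]
width: 70.0
(-32, 45, 66) world [430. 352.  66.] shift [14.2 -0.2  0.3]
heading -0.25 spin to yaw -0.00020296626166338427 tool in shaker [-46.2  44.8  66.3]
[-1.9  0.5 -0.6]
```

View pics/top2.png

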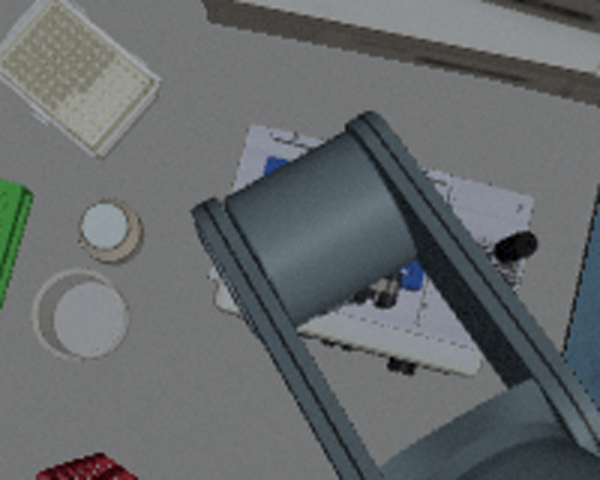

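In the top view the forearm covers most of the platform. The rack's blue rear-left corner is at about crop (275,165), closer to the fence. The force is about 2 N, as expected for sliding. Next comes the slow finish.

```bash
python3 -m pendant '[{"translation":[2,0,0],"spin":0},{"translation":[4,0,0],"spin":0},{"translation":[6,0,0],"spin":0},{"translation":[8,0,0],"spin":0},{"translation":[9,0,0],"spin":0},{"translation":[10,0,0],"spin":0},{"translation":[11,0,0],"spin":0}]'
python3 -m pendant '[{"translation":[1,0,0],"spin":0},{"translation":[2,0,0],"spin":0},{"translation":[2,0,0],"spin":0}]'
```

```text
time: 6.9
ee_pos: [426.2, 352.4, 66.3]
tool_rot: [0.992, -0.125, -0.0, -0.0]
ft_force: [-0.8, 0.1, 1.2]
width: 70.0
time: 7.15
ee_pos: [428.4, 351.9, 66.3]
tool_rot: [0.992, -0.125, 0.0, -0.0]
ft_force: [0.1, 0.4, -0.2]
width: 69.9
```

```bash
for i in 1 2; do python3 -m pendant '[{"translation":[0.5,0,0],"spin":0},{"translation":[1,0,0],"spin":0}]' | sed -n '1,4p'; done
```

```text
time: 7.32
ee_pos: [429.0, 351.7, 66.3]
tool_rot: [0.992, -0.125, -0.0, 0.0]
ft_force: [-1.2, 0.7, 0.8]
time: 7.48
ee_pos: [429.8, 351.5, 66.3]
tool_rot: [0.992, -0.125, -0.0, -0.0]
ft_force: [-2.4, 0.9, 2.2]
```

```bash
for i in 1 2 3; do python3 -m pendant '[{"translation":[0.5,0,0],"spin":0},{"translation":[1,0,0],"spin":0}]' | sed -n '2,4p'; done
```

```text
ee_pos: [430.1, 351.5, 66.3]
tool_rot: [0.992, -0.125, -0.001, -0.0]
ft_force: [-6.4, 2.7, 2.1]
ee_pos: [430.3, 351.6, 66.2]
tool_rot: [0.992, -0.125, -0.002, -0.0]
ft_force: [-7.2, 5.3, 3.3]
ee_pos: [430.6, 351.7, 66.2]
tool_rot: [0.992, -0.125, -0.002, -0.0]
ft_force: [-9.9, 6.3, 4.9]
```

Contact force has risen to about 11 N at tool x' = -31.6, where home was predicted at -32. Now I back off and rise.

```bash
python3 -m pendant '[{"translation":[-12,0,0],"spin":0},{"translation":[-30,0,0],"spin":0},{"translation":[-50,0,0],"spin":0},{"translation":[-60,0,-35],"spin":0},{"translation":[-60,0,-75],"spin":0},{"translation":[-60,0,-115],"spin":0},{"translation":[-60,0,-155],"spin":0},{"translation":[-60,0,-195],"spin":0},{"translation":[-60,0,-235],"spin":0},{"translation":[-60,0,-270],"spin":0},{"translation":[-60,0,-270],"spin":0}]' 0; python3 - <<'E'
from go import *
optics.read_camera("top")
for n in("top","scene"):
    p=optics.read_camera(n); im=p["img"]
    c=im[170:330,220:470] if n=="scene" else im[150:310,230:430]
    cv2.imwrite(f"pics/{n}3.png",cv2.resize(c,None,fx=3,fy=3,interpolation=cv2.INTER_CUBIC))
show([(-3,-50,330)])
E
```

```text
time: 8.9
ee_pos: [377.4, 367.0, 344.7]
tool_rot: [0.992, -0.125, 0.006, -0.004]
ft_force: [0.4, 0.6, -0.4]
width: 0.1
(-3, -50, 330) world [434. 253. 330.] shift [85.4 94.6  6.2]
heading -0.25 spin to yaw -0.0003023804038626565 tool in shaker [-88.4  44.6 336.1]
```

View pics/top3.png

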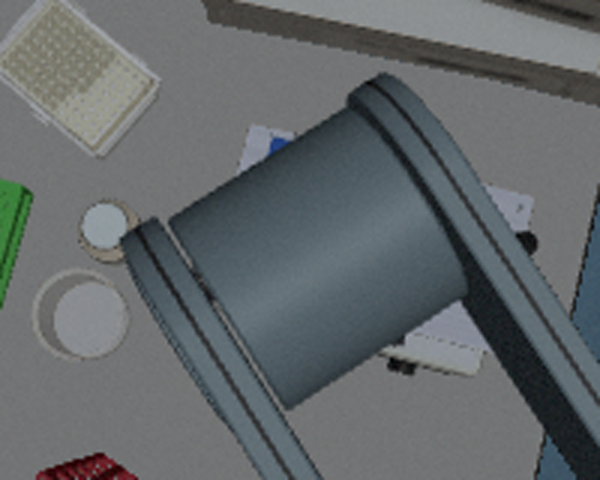

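```bash
python3 -m pendant '[{"translation":[5,40,0],"spin":0},{"translation":[10,80,0],"spin":0},{"translation":[15,120,0],"spin":0},{"translation":[20,160,0],"spin":0},{"translation":[25,200,0],"spin":0},{"translation":[30,240,0],"spin":0},{"translation":[35,280,0],"spin":0},{"translation":[40,320,0],"spin":0},{"translation":[45,360,0],"spin":0},{"translation":[50,380,0],"spin":0},{"translation":[50,380,0],"spin":0}]'; python3 - <<'E'
from go import *
for n in("top","scene"):
    p=optics.read_camera(n); im=p["img"]; cv2.imwrite(f"pics/{n}4raw.png",im)
    c=im[170:330,220:470] if n=="scene" else im[150:310,230:430]
    cv2.imwrite(f"pics/{n}4.png",cv2.resize(c,None,fx=3.2,fy=3.2,interpolation=cv2.INTER_CUBIC))
    for l in("rack","handle_end","handle_root","clamp_foot"): print(n,l,[(np.round(d["uv"],1).tolist(),round(d["confidence"],2)) for d in optics.spot_point(p,l)])
    print(n,"home pt",proj(p,s2w([18,26,64])).round(1))
E
```

```text
time: 9.97
ee_pos: [328.2, -18.4, 334.4]
tool_rot: [0.992, -0.128, -0.002, 0.001]
ft_force: [-0.2, 0.2, -0.7]
width: -0.1
top rack [([347.6, 222.4], 0.84)]
top handle_end [([402.9, 229.4], 0.56)]
top handle_root [([402.5, 230.7], 0.69)]
top clamp_foot [([371.9, 225.6], 0.52), ([258.0, 179.2], 0.3)]
top home pt [345.8 218.8]
scene rack []
scene handle_end []
scene handle_root []
scene clamp_foot []
scene home pt [353.5 249.2]
```

View pics/top4.png

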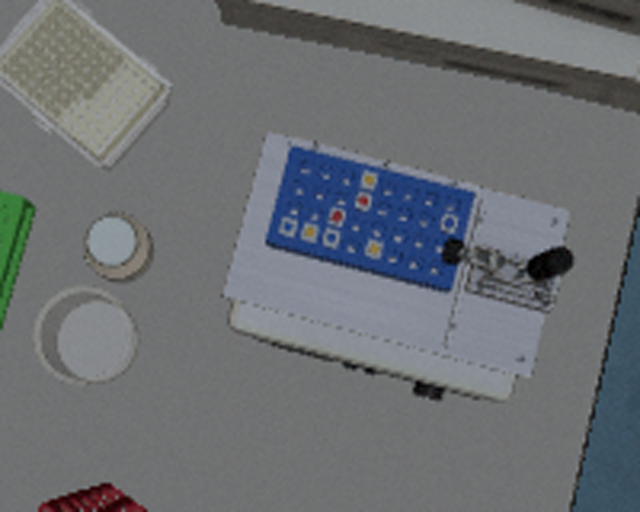

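View pics/scene4.png

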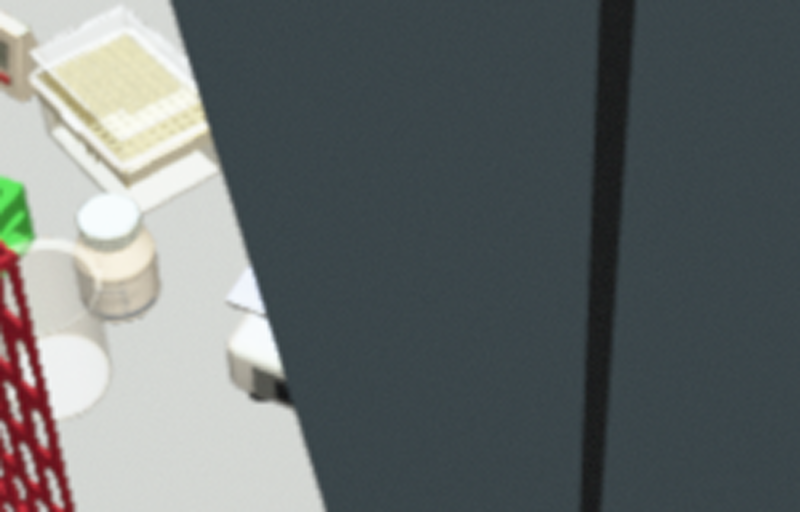

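```bash
python3 - <<'E'
from fit import *
p=optics.read_camera("top")
rc=[(39,73),(39,-73),(-39,73),(-39,-73)]
for f in("top0","top4raw"):
    im=cv2.imread(f"pics/{f}.png"); s=4
    big=cv2.resize(im,None,fx=s,fy=s,interpolation=cv2.INTER_CUBIC).astype(int)
    m=((big[...,0]-big[...,2])>45).astype(np.uint8); m[:, :300*s]=0; m[:,385*s:]=0; m[:195*s]=0; m[262*s:]=0
    # close holes; keep top face largest comp
    m=cv2.morphologyEx(m,cv2.MORPH_CLOSE,np.ones((25,25)))
    n,l,st,_=cv2.connectedComponentsWithStats(m); k=1+st[1:,4].argmax(); m=(l==k).astype(np.uint8)
    c=max(cv2.findContours(m,0,cv2.CHAIN_APPROX_NONE)[0],key=len)[:,0]/s-.375
    W=np.array([w2s(atz(p,u,92)) for u in c]); W=W[:,:2]
    print(f,W.min(0).round(1),W.max(0).round(1), "area/ rect",cv2.minAreaRect(W.astype(np.float32)))
    # edge lines
    cen=(W.min(0)+W.max(0))/2
    for nm,sel,ax in(("rear",(W[:,0]>cen[0]+30)&(abs(W[:,1]-cen[1])<55),0),("front",(W[:,0]<cen[0]-30)&(abs(W[:,1]-cen[1])<55),0),("left",(W[:,1]>cen[1]+60)&(abs(W[:,0]-cen[0])<25),1),("right",(W[:,1]<cen[1]-60)&(abs(W[:,0]-cen[0])<25),1)):
        q=W[sel]
        if len(q)<10: continue
        a,b=np.polyfit(q[:,1-ax]-cen[1-ax],q[:,ax],1); print("  ",nm,"slope",a.round(4),"at",b.round(1))
E
```

```text
top0 [-56.6 -45.1] [ 21.5 100.3] area/ rect ((-17.505470275878906, 27.577980041503906), (145.20899963378906, 77.65860748291016), 89.67864990234375)
   rear slope 0.005 at 20.8
   front slope 0.0068 at -55.7
   left slope -0.0061 at 99.6
   right slope 0.156 at -42.6
top4raw [-22.7 -44.5] [ 56.8 101.5] area/ rect ((16.923004150390625, 28.41287612915039), (145.31761169433594, 78.00301361083984), 89.11528778076172)
   rear slope 0.0158 at 55.4
   front slope 0.0146 at -21.3
   left slope -0.0144 at 100.4
   right slope -0.173 at -40.3
```

The top view shows the rack's rear edge up against the fence, with an image estimate of x' ≈ 17 and about 0.01 rad off square. The push force also confirmed contact. The clamp is still open, with the lever cap at crop (549,263). On to the lever.

```bash
python3 - <<'E'
from go import *
show([(-2,-60,330),(-2,-60,228)])
print("waypoints rel to (-60,228): tool dy=-(y'+60), dz=228-z")
for th in range(85,-1,-8):
    f=(85-th)/80; C=np.array([-86,122.5+6.5*f]); t=np.radians(th); r=112
    P=C+r*np.array([-np.cos(t),np.sin(t)])+9*np.array([np.sin(t),np.cos(t)]); y=P[0]+14.5; print(th,"tip",y.round(),P[1].round(),"shift",(-(y+60)).round(),(228-P[1]).round())
E
```

```text
(-2, -60, 330) world [433. 243. 330.] shift [  37.  -274.6    6.3]
(-2, -60, 228) world [433. 243. 228.] shift [  37.  -274.6  108.3]
heading -0.249 spin to yaw 0.0014892552791332392 tool in shaker [ -38.6 -334.6  336.3]
waypoints rel to (-60,228): tool dy=-(y'+60), dz=228-z
85 tip -72.0 235.0 shift 12.0 -7.0
77 tip -88.0 234.0 shift 28.0 -6.0
69 tip -103.0 232.0 shift 43.0 -4.0
61 tip -118.0 227.0 shift 58.0 1.0
53 tip -132.0 220.0 shift 72.0 8.0
45 tip -144.0 211.0 shift 84.0 17.0
37 tip -156.0 201.0 shift 96.0 27.0
29 tip -165.0 189.0 shift 105.0 39.0
21 tip -173.0 176.0 shift 113.0 52.0
13 tip -179.0 162.0 shift 119.0 66.0
5 tip -182.0 148.0 shift 122.0 80.0
```

```bash
python3 -m pendant '[{"translation":[6,-40,0],"spin":0},{"translation":[12,-80,0],"spin":0},{"translation":[18,-120,0],"spin":0},{"translation":[24,-160,0],"spin":0},{"translation":[30,-200,0],"spin":0},{"translation":[34,-235,0],"spin":0},{"translation":[37,-262,0],"spin":0},{"translation":[37,-277,0],"spin":0},{"translation":[37,-277,0],"spin":0},{"translation":[37,-277,0],"spin":0},{"translation":[37,-277,0],"spin":0}]'; python3 - <<'E'
from go import *
p=optics.read_camera("top")
c=p["img"][150:310,230:430]
cv2.imwrite("pics/top5.png",cv2.resize(c,None,fx=3,fy=3,interpolation=cv2.INTER_CUBIC))
show([(-2,-57,230)])
E
```

```text
time: 11.43
ee_pos: [433.2, 243.8, 336.2]
tool_rot: [0.992, -0.125, -0.0, 0.0]
ft_force: [0.9, -0.5, -0.2]
width: -0.2
(-2, -57, 230) world [433. 246. 230.] shift [ -0.5  -2.1 106.4]
heading -0.251 spin to yaw -0.0006350779301209641 tool in shaker [ -1.5 -59.  336.4]
```

View pics/top5.png

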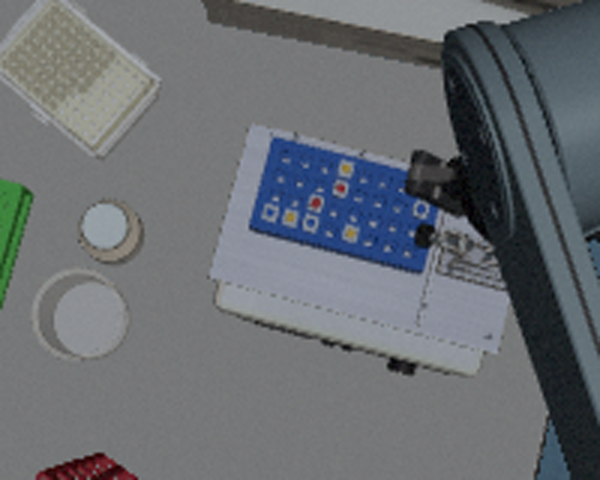

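The rack sits square along the rear fence (crop (275,138) to (437,185)). The fingers are in view at (435,185), high above the clamp. Now I descend beside the lever.

```bash
python3 -m pendant '[{"translation":[0,-3,30],"spin":0},{"translation":[0,-3,60],"spin":0},{"translation":[0,-3,85],"spin":0},{"translation":[0,-3,100],"spin":0},{"translation":[0,-3,106],"spin":0},{"translation":[0,-3,106],"spin":0},{"translation":[0,-3,106],"spin":0}]'; python3 - <<'E'
from go import *
p=optics.read_camera("top"); q=optics.read_camera("scene")
c=p["img"][150:310,230:430]
cv2.imwrite("pics/top6.png",cv2.resize(c,None,fx=3,fy=3,interpolation=cv2.INTER_CUBIC))
cv2.imwrite("pics/scene6.png",q["img"])
show([(-2,-60,228)]);print(np.round(ctrl.state()["ft_force"],1))
E
```

```text
time: 12.07
ee_pos: [434.8, 246.6, 231.3]
tool_rot: [0.992, -0.125, 0.001, -0.0]
ft_force: [-0.2, 0.5, 0.3]
width: 0.1
(-2, -60, 228) world [433. 243. 228.] shift [-1.5  4.9  4. ]
heading -0.251 spin to yaw -0.0007748458244249967 tool in shaker [ -0.5 -55.1 232. ]
[ 0.9 -0.1 -0.3]
```

View pics/top6.png

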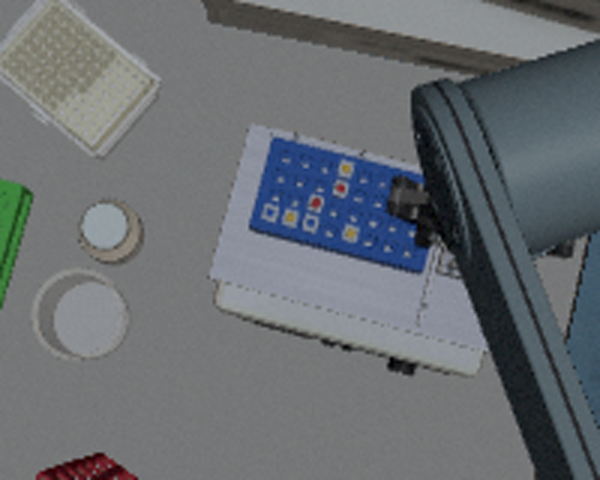

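View pics/scene6.png

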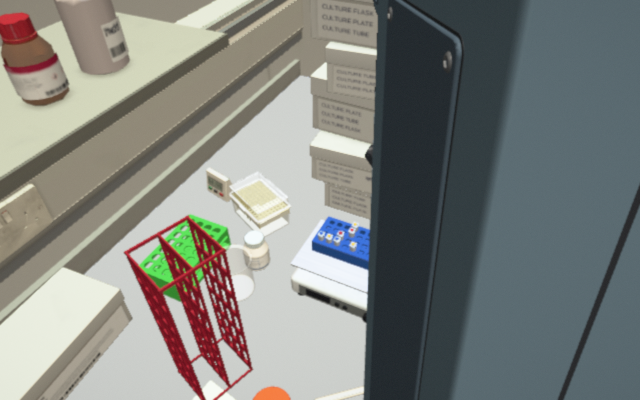

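```bash
python3 -m pendant '[{"translation":[-2,6,4],"spin":0},{"translation":[-2,11,5],"spin":0},{"translation":[-2,15,5],"spin":0},{"translation":[-2,20,5],"spin":0},{"translation":[-2,25,6],"spin":0},{"translation":[-2,31,6],"spin":0},{"translation":[-2,38,7],"spin":0},{"translation":[-2,45,8],"spin":0},{"translation":[-2,45,8],"spin":0}]'; python3 - <<'E'
from go import *
p=optics.read_camera("top"); 
c=p["img"][150:310,230:430]
cv2.imwrite("pics/top7.png",cv2.resize(c,None,fx=3,fy=3,interpolation=cv2.INTER_CUBIC))
show([(-2,-100,224)]);print(np.round(ctrl.state()["ft_force"],1))
E
```

```text
time: 12.92
ee_pos: [420.8, 202.7, 222.1]
tool_rot: [0.992, -0.125, -0.0, 0.0]
ft_force: [0.2, 0.3, -0.2]
width: -0.3
(-2, -100, 224) world [423. 204. 224.] shift [ 1.5 -1.1 -1.8]
heading -0.251 spin to yaw -0.0012891216742465517 tool in shaker [  -3.5 -101.   222.2]
[-0.2  0.6 -1.3]
```

View pics/top7.png

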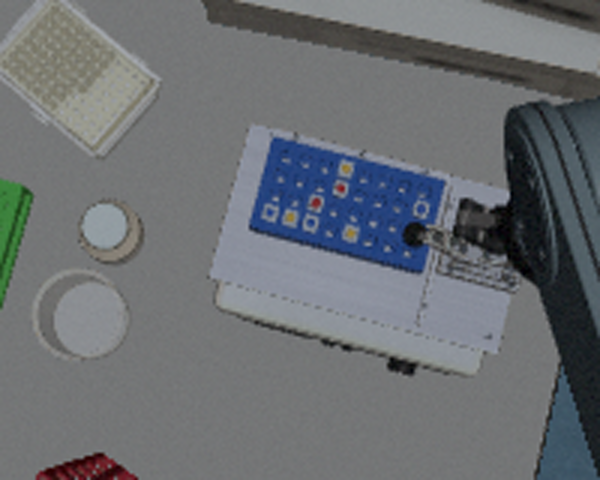

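In the top view the clamp arm's knob has moved from (425,236) to (412,235) over the rack, so the lever is following. I keep going along the arc.

```bash
python3 -m pendant '[{"translation":[1,7,2],"spin":0},{"translation":[1,14,4],"spin":0},{"translation":[1,21,7],"spin":0},{"translation":[1,27,11],"spin":0},{"translation":[1,33,14],"spin":0},{"translation":[1,39,18],"spin":0},{"translation":[1,39,18],"spin":0}]'; python3 - <<'E'
from go import *
p=optics.read_camera("top"); 
c=p["img"][150:310,230:430]
cv2.imwrite("pics/top8.png",cv2.resize(c,None,fx=3,fy=3,interpolation=cv2.INTER_CUBIC))
show([(-2,-139,206)]);print(np.round(ctrl.state()["ft_force"],1))
E
```

```text
time: 13.55
ee_pos: [411.6, 164.9, 203.3]
tool_rot: [0.992, -0.125, -0.001, 0.0]
ft_force: [-0.7, 0.5, -0.2]
width: 0.3
(-2, -139, 206) world [413. 166. 206.] shift [ 0.8 -1.  -2.3]
heading -0.251 spin to yaw -0.0012535354577591917 tool in shaker [  -2.8 -140.   203.7]
[-0.6 -0.4 -0.8]
```

View pics/top8.png

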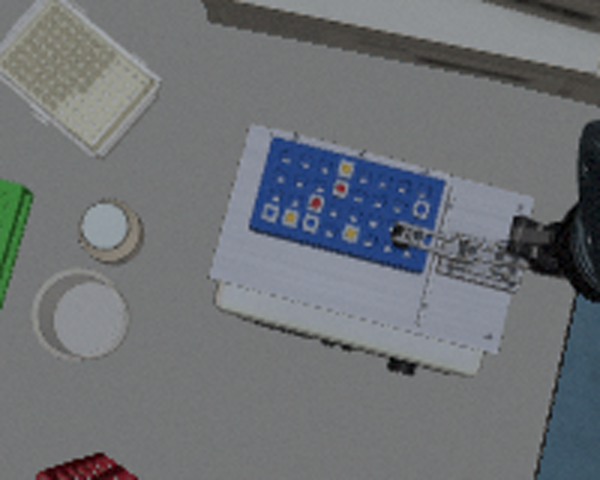

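```bash
python3 -m pendant '[{"translation":[0,5,5],"spin":0},{"translation":[0,10,10],"spin":0},{"translation":[0,15,15],"spin":0},{"translation":[0,19,21],"spin":0},{"translation":[0,23,27],"spin":0},{"translation":[0,23,27],"spin":0}]'; python3 - <<'E'
from go import *
p=optics.read_camera("top"); 
c=p["img"][150:310,230:430]
cv2.imwrite("pics/top9.png",cv2.resize(c,None,fx=3,fy=3,interpolation=cv2.INTER_CUBIC))
show([(-2,-162,179)]);print(np.round(ctrl.state()["ft_force"],1))
E
```

```text
time: 14.1
ee_pos: [406.5, 143.2, 176.3]
tool_rot: [0.992, -0.125, -0.0, 0.0]
ft_force: [0.8, 2.0, 2.2]
width: 0.3
(-2, -162, 179) world [407. 144. 179.] shift [ 0.5 -0.5 -2.1]
heading -0.251 spin to yaw -0.0008622468608923128 tool in shaker [  -2.5 -162.5  176.9]
[0.6 1.9 2.9]
```

View pics/top9.png

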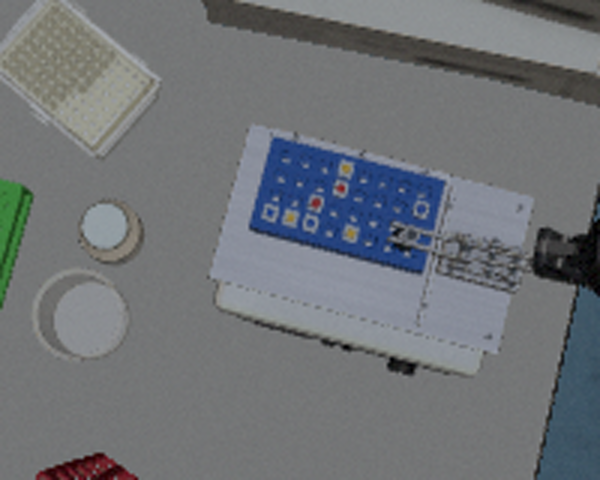

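The foot is now down on the rack near (405,235), and the push is about 3.5 N. I continue through the dead point.

```bash
python3 -m pendant '[{"translation":[0,4,6],"spin":0},{"translation":[0,7,12],"spin":0},{"translation":[0,9,18],"spin":0},{"translation":[0,11,24],"spin":0},{"translation":[0,11,24],"spin":0}]'; python3 -m pendant '[{"translation":[0,1,3],"spin":0},{"translation":[0,1,6],"spin":0},{"translation":[0,1,8],"spin":0},{"translation":[0,1,8],"spin":0}]';python3 - <<'E'
from go import *
show([(-2,-174,147)]);print(np.round(ctrl.state()["ft_force"],1))
E
```

```text
time: 14.57
ee_pos: [402.7, 132.4, 151.6]
tool_rot: [0.992, -0.125, -0.002, 0.001]
ft_force: [0.0, 0.3, -0.7]
width: -0.3
time: 14.9
ee_pos: [404.1, 131.3, 146.6]
tool_rot: [0.992, -0.124, 0.0, 0.001]
ft_force: [-6.3, -4.0, 18.3]
width: -0.2
(-2, -174, 147) world [404. 132. 147.] shift [ 0.1 -0.9 -0.4]
heading -0.25 spin to yaw 0.0003909062125146967 tool in shaker [  -2.1 -174.9  146.6]
[-6.3 -4.  18.3]
```

The force fell to zero when the lever snapped over, then rose to 18 N against the stop. Now I lift off and look.

```bash
python3 -m pendant '[{"translation":[0,0,-15],"spin":0},{"translation":[0,0,-50],"spin":0},{"translation":[0,0,-90],"spin":0},{"translation":[0,0,-130],"spin":0},{"translation":[0,35,-150],"spin":0},{"translation":[0,75,-150],"spin":0},{"translation":[0,115,-150],"spin":0},{"translation":[0,155,-150],"spin":0},{"translation":[0,195,-150],"spin":0},{"translation":[0,235,-150],"spin":0},{"translation":[0,275,-150],"spin":0},{"translation":[0,315,-150],"spin":0}]'; python3 -m pendant '[{"translation":[0,40,0],"spin":0},{"translation":[0,80,0],"spin":0},{"translation":[0,120,0],"spin":0},{"translation":[0,160,0],"spin":0},{"translation":[0,160,0],"spin":0},{"translation":[0,160,0],"spin":0}]'; python3 - <<'E'
from fit import *
P={n:optics.read_camera(n) for n in("top","scene")}
for n,p in P.items():
    im=p["img"]; cv2.imwrite(f"pics/{n}10raw.png",im)
    c=im[170:330,220:470] if n=="scene" else im[150:310,230:430]
    cv2.imwrite(f"pics/{n}10.png",cv2.resize(c,None,fx=3.2,fy=3.2,interpolation=cv2.INTER_CUBIC))
r={}
for l in("rack","handle_end","handle_root","clamp_foot"):
    for n,p in P.items():
        r[l,n]=optics.spot_point(p,l); print(n,l,[(np.round(d["uv"],1).tolist(),round(d["confidence"],2)) for d in r[l,n]])
    if r[l,"top"] and r[l,"scene"]:
        X,e=tri(P["top"],r[l,"top"][0]["uv"],P["scene"],r[l,"scene"][0]["uv"]); print("  ",w2s(X).round(1),e.round(1))
print(np.round(ctrl.state()["ft_force"],1),[(proj(p,s2w([-2,-213,140])).round(),proj(p,s2w([-2,-141,133])).round()) for p in P.values()])
E
```

```text
time: 15.9
ee_pos: [325.0, -174.8, 295.5]
tool_rot: [0.992, -0.125, 0.001, 0.0]
ft_force: [1.8, 0.2, 0.2]
width: 0.1
time: 16.4
ee_pos: [285.5, -329.7, 294.6]
tool_rot: [0.992, -0.127, -0.0, -0.001]
ft_force: [-0.5, 1.0, -0.7]
width: -0.1
top rack [([344.5, 219.0], 0.8), ([382.9, 229.7], 0.7)]
scene rack [([353.4, 248.1], 0.9)]
   [17.  27.6 67.3] 3.1
top handle_end [([438.2, 249.4], 0.77)]
scene handle_end [([478.7, 266.7], 0.83), ([432.4, 257.1], 0.59)]
   [ -11.2 -197.   152.9] 10.5
top handle_root [([409.5, 240.6], 0.72)]
scene handle_root [([431.4, 255.5], 0.77)]
   [  -7.5 -125.3  143. ] 1.7
top clamp_foot []
scene clamp_foot [([376.7, 250.8], 0.42)]
[ 0.4 -0.4  1.1] [(array([447., 248.]), array([415., 240.])), (array([485., 271.]), array([441., 260.]))]
```

View pics/top10.png

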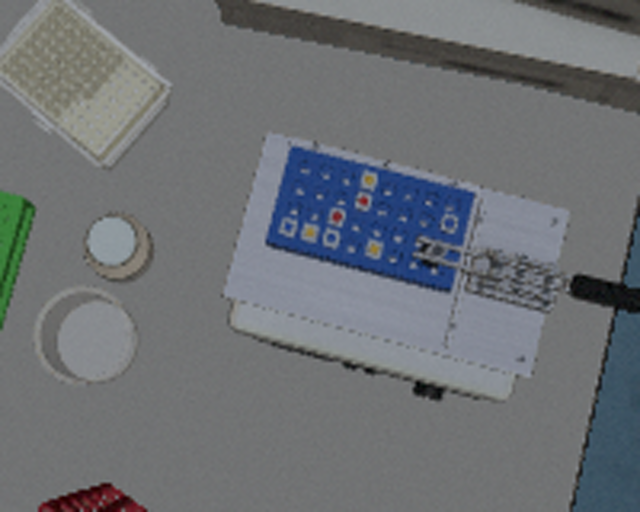

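View pics/scene10.png

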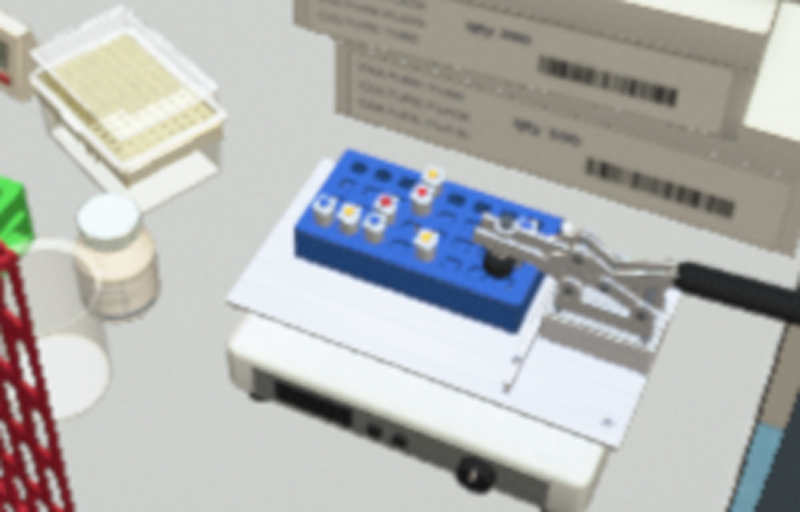

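```bash
python3 - <<'E'
from fit import *
S=optics.read_camera("scene");T=optics.read_camera("top")
rc=[(39,73),(39,-73),(-39,73),(-39,-73)]
t=lambda *L:[(230+a/3.2-.4,150+b/3.2-.4) for a,b in L]; s=lambda *L:[(220+a/3.2-.4,170+b/3.2-.4) for a,b in L]
a=t((291,147),(475,190),(268,244),(451,291)); b=s((347,150),(570,222),(296,231),(523,305))
for o in([(T,a)],[(S,b)],[(T,a),(S,b)]):
    v,r=fitrect(o,rc,92,[450,300,-.2]); print(v.round(3),w2s([v[0],v[1],64]).round(1),abs(r).max())
p=T; 
for n,pp in(("top",T),("scene",S)):
  for z in(130,140,150,160): print(n,z,proj(pp,s2w([-3,-213,z])).round(1),end=" ")
cv2.imwrite("pics/sc11.png",cv2.resize(S["img"][200:330,340:520],None,fx=4,fy=4,interpolation=cv2.INTER_CUBIC))
E
```

```text
[ 4.72603e+02  3.23020e+02 -2.52000e-01] [16.9 27.8 64. ] 1.0
[ 4.72025e+02  3.19954e+02 -2.60000e-01] [17.1 24.6 64. ] 1.7
[ 4.72541e+02  3.21038e+02 -2.53000e-01] [17.3 25.8 64. ] 1.6
top 130 [445.6 248.3] top 140 [446.8 248. ] top 150 [447.9 247.6] top 160 [449.1 247.3] scene 130 [483.1 275.1] scene 140 [484.4 271.3] scene 150 [485.8 267.4] scene 160 [487.2 263.5]
```

View pics/sc11.png

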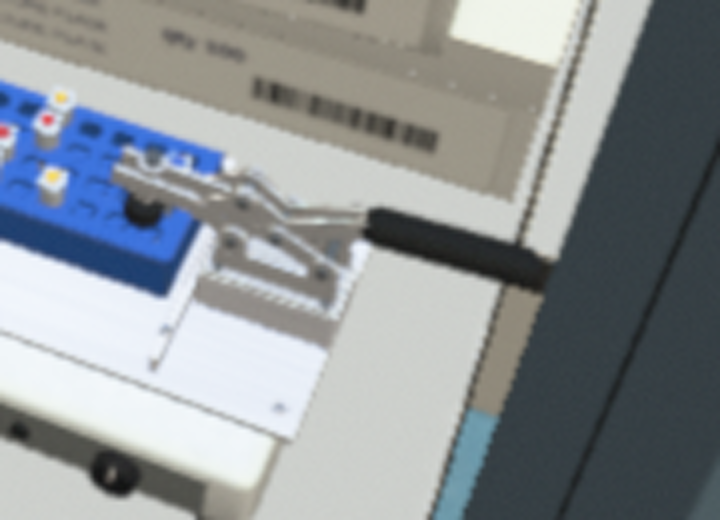

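The lever lies near level with the foot on the rack. The fit gives rack x' ≈ 17 mm and yaw within 0.01 rad of the shaker, and the robot is clear. Handing in.

```bash
python3 -c "
from station import ctrl,sign_off
s=ctrl.state(); print(s['time'],s['qd'],s['ft_force']); print(sign_off())"
```

```text
17.0 [-0.00713649  0.0054427  -0.00127491 -0.0008983  -0.00110544 -0.00155188] [-0.58005013  0.35878977 -0.49983724]
the job is handed in; nothing more can be done
None
```

The rack is home against the rear fence and the clamp lever is locked. I handed the job in at 17.0 s of the 51 s allowed; no verdict came back.

**Rack:** I pushed it straight back with the two open fingertips until the force rose from about 2 N of sliding friction to about 11 N, at the predicted home position. The final fit gives x of about 17 mm (home is 18, needed 15 to 21) and a yaw within about 0.01 rad of the shaker's. The camera calibration is only good to about 2 mm, so the fence contact force is the stronger evidence.

**Clamp:** I pushed the lever over and down along its arc with the closed fingertips. The push was about 3.5 N near the peak, dropped to zero as the lever snapped over, then rose to 18 N against the stop. The last pictures show the lever almost level with the foot on the rack's right end. I could not measure the foot's pressing force or the joint angle directly.

**Bystanders and robot:** The beaker, bottle and tip box look unmoved in the pictures. The arm was well clear and touching nothing at hand-in.

**Disagreements in the checks:**
- The two-view fixes on the lever's end disagreed by about 10 mm, both before and after locking, so I took its position from the picture and the given dimensions.
- In the last top view no foot was detected, and the robot arm hid the lever's outer end in the last scene view.

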